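Power down the probe station and stand its two probes on the zero plate

TASK

Power the probe station down: first, before lifting any probe, flip all four paddles of the switch bank fully over to the off side (one drag of a closed fingertip along the row does it). Then take both top-heavy probes out of the leaning rack and stand them upright on their narrow feet on the metal plate, one inside each marked ring, setting them down gently and letting go slowly so that both stay standing still. Do not let a probe fall over, and leave the timer, the jar and the label cassette where they are.

Things in the scene. Friction and masses are not known exactly. Their poses are not given: they have to be found in the camera images.
- switch_bank: grey switch box fixed on the worktop, 55 (x) x 160 (y) x 65 mm high. Origin: centre of its underside; y along the row, z up. Four white paddles pivot on the top face on its centre line at y = -54, -18, +18, +54 mm: 16 mm wide (x), 27 mm long, round tip of 4 mm radius. On = leaning 25 degrees to -y; off = over to +y.
- row_start (a point): centre of the switch box's top face at its -y end (80 mm from its middle, 65 mm above the worktop); axes as the box. A fingertip dragged from before here towards +y with its end 18 to 20 mm above this face tips every paddle to 1.1 to 1.3 rad and passes over it (paddle tips stand 25 mm above the face when on, 17 mm when hard over).
- switch_1 (a joint): paddle 1 of 4 counted from the -y end of the switch bank (y = -54 mm): 0 rad = on (leaning to -y), 1.4 rad = hard over to +y (off); it counts as off above 1.0 rad. Light friction hinge (pushes over with about 1 N at the tip), stays where it is left.
- switch_2 (a joint): paddle 2 of 4 counted from the -y end of the switch bank (y = -18 mm): 0 rad = on (leaning to -y), 1.4 rad = hard over to +y (off); it counts as off above 1.0 rad. Light friction hinge (pushes over with about 1 N at the tip), stays where it is left.
- switch_3 (a joint): paddle 3 of 4 counted from the -y end of the switch bank (y = 18 mm): 0 rad = on (leaning to -y), 1.4 rad = hard over to +y (off); it counts as off above 1.0 rad. Light friction hinge (pushes over with about 1 N at the tip), stays where it is left.
- switch_4 (a joint): paddle 4 of 4 counted from the -y end of the switch bank (y = 54 mm): 0 rad = on (leaning to -y), 1.4 rad = hard over to +y (off); it counts as off above 1.0 rad. Light friction hinge (pushes over with about 1 N at the tip), stays where it is left.
- rack: leaning rack fixed on the worktop: base 150 (x, -105 to +45 mm) x 216 mm (y); origin on the worktop, x away from the robot, z up. Bays at y = +55 and -55 mm. A probe there leans 30 degrees, head to -x, foot centre at x = 0, z = 34 mm, stem in a crossbar notch open to +x (bar ends 77 mm, end posts 77 mm up the stem). Lifting it 130 mm straight up without turning frees it.
- probe_tall: the taller stem probe, loose, top-heavy, 0.17 to 0.34 kg: round foot 30 mm dia x 6, stem 12 mm dia, steel drum head 40 mm dia x 46 tall, flat top. Overall 170 mm; drum middle 147, centre of mass about 124 mm above the foot; topples if tipped about 7 degrees. Origin: centre of foot's underside; z up the stem. Starts in a rack bay. Grasp: drum's middle along the stem, closing along the rack's y.
- probe_short: the shorter stem probe, loose, top-heavy, 0.17 to 0.34 kg: round foot 30 mm dia x 6, stem 12 mm dia, steel drum head 40 mm dia x 46 tall, flat top. Overall 140 mm; drum middle 117, centre of mass about 98 mm above the foot; topples if tipped about 7 degrees. Origin: centre of foot's underside; z up the stem. Starts in a rack bay. Grasp: drum's middle along the stem, closing along the rack's y.
- zero_plate: flat aluminium plate fixed on the worktop, 90 mm (x) by 180 mm (y) by 12 mm thick; origin: centre of its underside, y along its length, z up. Two dark ring marks of 60 mm outer diameter (flat, nothing to feel) on its top, centres 100 mm apart.
- ring_left (a point): centre of the plate's ring mark at the plate's +y end (50 mm from its middle), on the top surface, 12 mm above the worktop; axes as the plate's.
- ring_right (a point): centre of the plate's ring mark at the plate's -y end, on the top surface, 12 mm above the worktop; axes as the plate's.
- timer: small white square timer lying on the worktop, 66 by 66 by 19 mm, loose; origin: centre of its underside. A bystander.
- sample_jar: lidded sample jar with a black lid, 66 mm diameter, 90 mm tall, loose, behind the rack; origin: centre of its underside. A bystander.
- label_cassette: flat white plastic cassette, 56 by 72 by 14 mm, loose, beside the rack's right end; origin: centre of its underside. A bystander.
There are look-alikes about, which are no part of the job. Leave any purple or turquoise look-alike of the probe_short alone.

How it is judged (in metres and radians):
On the way, in this order (a step that is already met when the one before it is completed fails the run):
1. all four paddles are over on the off side (value of joint each of switch_1, switch_2, switch_3, switch_4 above 1 rad), for 0.2 s.
2. one probe stands upright and still inside a ring on the plate, let go (((angle between probe_tall's own z axis and vertical below 0.06 rad and z of probe_tall in the frame of zero_plate between 0.009 and 0.016 m and linear speed of probe_tall below 0.02 m/s and angular speed of probe_tall below 0.2 rad/s and contact force between the fingers and probe_tall below 0.1 N and horizontal distance between probe_tall and ring_left below 0.02 m) or (angle between probe_tall's own z axis and vertical below 0.06 rad and z of probe_tall in the frame of zero_plate between 0.009 and 0.016 m and linear speed of probe_tall below 0.02 m/s and angular speed of probe_tall below 0.2 rad/s and contact force between the fingers and probe_tall below 0.1 N and horizontal distance between probe_tall and ring_right below 0.02 m) or (angle between probe_short's own z axis and vertical below 0.06 rad and z of probe_short in the frame of zero_plate between 0.009 and 0.016 m and linear speed of probe_short below 0.02 m/s and angular speed of probe_short below 0.2 rad/s and contact force between the fingers and probe_short below 0.1 N and horizontal distance between probe_short and ring_left below 0.02 m) or (angle between probe_short's own z axis and vertical below 0.06 rad and z of probe_short in the frame of zero_plate between 0.009 and 0.016 m and linear speed of probe_short below 0.02 m/s and angular speed of probe_short below 0.2 rad/s and contact force between the fingers and probe_short below 0.1 N and horizontal distance between probe_short and ring_right below 0.02 m))), for 0.3 s.
3. both probes stand upright and still, one inside each ring, let go (angle between each of probe_tall, probe_short's own z axis and vertical below 0.06 rad and z of probe_tall in the frame of zero_plate between 0.009 and 0.016 m and linear speed of each of probe_tall, probe_short below 0.02 m/s and angular speed of each of probe_tall, probe_short below 0.2 rad/s and contact force between the fingers and probe_tall below 0.1 N and z of probe_short in the frame of zero_plate between 0.009 and 0.016 m and contact force between the fingers and probe_short below 0.1 N and ((horizontal distance between probe_tall and ring_left below 0.02 m and horizontal distance between probe_short and ring_right below 0.02 m) or (horizontal distance between probe_tall and ring_right below 0.02 m and horizontal distance between probe_short and ring_left below 0.02 m))), for 0.5 s.
At the end, for the whole second after the job is handed in: All four paddles are off (joint above 1.0 rad); both probes stand on the plate within 0.06 rad of upright, at rest and released, each foot's centre within 20 mm of the centre of its own ring (either probe in either ring); timer, jar and cassette are within 30 mm of where they were (all of step 1 and all of step 3 and distance of each of timer, sample_jar, label_cassette from where it was at the start of the episode below 0.03 m); the robot touches nothing.
It fails at once if a probe is taken out of the rack (moved over 40 mm) while a paddle is still on (not (value of joint each of switch_1, switch_2, switch_3, switch_4 above 1 rad) and distance of any of probe_tall, probe_short from where it was at the start of the episode above 0.04 m).
It fails at once if a probe falls over (tilts more than 60 degrees) (angle between any of probe_tall, probe_short's own z axis and vertical above 1.05 rad).
It fails at once if a probe is dropped: it falls free, touching nothing, faster than 0.35 m/s (a drop of more than about 6 mm) ((contact force between probe_tall and anything else below 0.05 N and linear speed of probe_tall above 0.35 m/s) or (contact force between probe_short and anything else below 0.05 N and linear speed of probe_short above 0.35 m/s)).
It fails at once if a bystander is pushed more than 30 mm (distance of any of timer, sample_jar, label_cassette from where it was at the start of the episode above 0.03 m).
It also fails if it takes over 72 s, if anything falls off the work surface, if the arm or the gripper's body presses on something with over 40 N, if the wrist force passes 120 N, or if a joint passes its speed limit or range.

ROBOT

A 6-joint arm with a two-finger parallel gripper is mounted at the origin on a cart in front of the work surface, level with it; the furniture and walls round the work are solid. World frame = base frame: x ahead of the robot, y to its left, z up, the work surface at z = 0. Lengths are in mm, angles in rad, forces in N, time in s.
With the tool pointing down it reaches from about 350 to 925 mm from the base axis. Payload 6.4 kg.
Tool frame: the origin (TCP) lies midway between the tips of the shut fingers; the grasp point (between the pads) lies tcp_to_grasp behind it (tcp_to_grasp is the distance from the TCP to the grasp point, in mm); z points along the fingers, y is the line along which they close (so a half turn about z gives the same grasp; the last joint's range is limited). The gripper opens to 85 mm and grips with 20 to 120 N. Pads are 22 mm wide; open, the fingers measure 114 mm over their backs; the gripper's body (76 mm by 85 mm) begins 54 mm behind the grasp point. The pads swing forward as they close: fully open they stand 13 mm farther back than shut.
Start: joints at [0.996, 0.245, 1.558, -0, 1.339, -0.174], TCP at [253.599, 598.499, 231.29] pointing down, gripper open.
Joint ranges: [-3.13, 3.13], [-1.02, 2.26], [0.13, 2.54], [-0.95, 4.09], [0.21, 2.88], [-2.74, 2.74]. Speed limits (rad/s): [2.57, 2.57, 3.14, 3.14, 3.14, 3.14].

INTERFACE

Orientations are given as a unit quaternion [x, y, z, w].
In Python, from rig import * gives the robot as it stands.
- The arm moves only by the tool arm_command, never from a script. Its argument "deltas" is a list of rows, each an object with "slide": the shift along the world's x, y, z in units of 0.1 m (1.0 is 0.1 m), a list of three; "rot": the turn, a rotation vector about the world's x, y, z in units of 2 pi rad (1.0 is 2 pi rad), a list of three. In form: [{"slide": [dx, dy, dz], "rot": [rx, ry, rz]}, ...]. A call has 1 to 5 rows; each row is the pose to reach, as a shift and turn from the pose commanded when the call began, turning the shorter way round; what a row does not reach only later rows make up. A row lasts 1/8 s, in which the tool goes at most 62.5 mm and 10.7 degrees, less where a joint would pass 70% of its speed; a pose out of reach is approached as far as the arm can. A call with a number of a shift or a turn outside -1 to 1 is refused whole. A call with a gripper value outside its range is refused whole. "grip" is the opening, from 0 (shut) to 1 (fully open), set as the call begins (left out, the last holds). The fingers move at their own pace and stop on an object; "newtons" is the grip in N (left out, the last holds). Time passes only in rows, so rows that repeat a pose let the fingers close. It gives the time, the measured TCP pose, the force, the opening and the grip force at its end, in the units of the state.
- read_state(): the state, without advancing time (a new reading comes with each control period).
- camera(name): name is "scene" or "top" or "wrist"; returns a dict with "color" (384x512x3 uint8, blue, green, red), "fx", "fy", "cx", "cy" (pixels), "R" (3x3) and "t" (3): a world point X has camera coordinates R X + t. Camera axes: x right, y down, z forward; pixel columns grow to the right and rows downward; lengths in mm; the calibration is good to about 2 mm. A picture is of the moment at which its call begins. There is no depth.
- sign_off(): hands the job in; it is judged then, once.
The state is a dict: "t": time; "joint_pos": joint angles; "qvel": joint speeds; "tau": joint torques, N m; "position": TCP position; "orientation": TCP orientation; "wrist_force": force on the tool from outside, world axes, zero at the start; "wrist_torque": the same for the moment, N m; "opening": finger opening in mm; "grip_force": force on a finger pad.
Only numpy, scipy, OpenCV 4.12 (cv2) and the standard library are available. Lean on these libraries where they do the work, as an engineer would, in place of code of your own. Each camera call takes 0.05 s, during which the arm holds its last target. There are 200 camera calls.

## Working session

There is one attempt and no reset: what is moved stays moved. The work goes in short steps, Python scripts to look and compute and a tool call to move; the robot and the scene stay as the last step left them, time stands still between calls to the robot, and variables do not carry over. Pictures are saved under pics/ and viewed, at most 10 in all, crops included, and the job is handed in when it is done.

Besides the shell and the picture viewer there is one more tool, called after "Call:" as a command line: name --argument value ..., lists and objects as JSON in quotes. arm_command: Moves the arm, as the interface text tells. Shifts and turns lie within -1 to 1; 1 stands for 0.1 m of shift or 2 pi rad of turn. Its arguments: {"type":"object","properties":{"deltas":{"type":"array","items":{"type":"object","properties":{"slide":{"type":"array","items":{"type":"number","minimum":-1,"maximum":1}},"rot":{"type":"array","items":{"type":"number","minimum":-1,"maximum":1}}}}},"grip":{"type":"number"},"newtons":{"type":"number"}},"required":["deltas"]}

```bash
ls; mkdir -p pics; python3 - <<'E'
from rig import *
import cv2,pickle
s=read_state();print(s['t'],s['position'],s['orientation'],s.get('tcp_to_grasp'))
import rig;print([k for k in dir(rig) if not k.startswith('_')])
try: print(tcp_to_grasp)
except Exception as e: print(e)
c={n:camera(n) for n in('scene','top','wrist')}
pickle.dump(c,open('c0.pkl','wb'))
for n in('scene','top'): cv2.imwrite(f'pics/{n}0.png',cv2.resize(c[n]['color'],None,fx=1.5,fy=1.5))
for n in c: print(n,c[n]['fx'],c[n]['R'],c[n]['t'])
E
```

```text
pics
0.0 [253.27060079 598.01347224 230.19349542] [ 1.99040885e-01  9.79990713e-01 -8.97764299e-04 -3.49667757e-04] None
['PlanningError', 'camera', 'read_state', 'sign_off', 'tcp_to_grasp']
18.700000000000003
scene 463.82227551983266 [[ 0.89506212 -0.4456511  -0.01609048]
 [-0.19763176 -0.36406901 -0.91016232]
 [ 0.39975679  0.8178318  -0.41393919]] [-320.3352892   291.20331221  667.66361552]
top 460.24338075345116 [[ 0.00210321 -0.99995973 -0.00872484]
 [-0.99972406 -0.00189842 -0.02341384]
 [ 0.02339633  0.00877168 -0.99968779]] [ 277.72525508  504.56348913 1180.62715853]
wrist 279.5721482020551 [[ 0.38973024  0.92092605 -0.0023574 ]
 [ 0.87318907 -0.36871234  0.31873507]
 [ 0.29266223 -0.12627915 -0.94784091]] [-648.39356356  -43.35017447  381.83079726]
```

View pics/scene0.png

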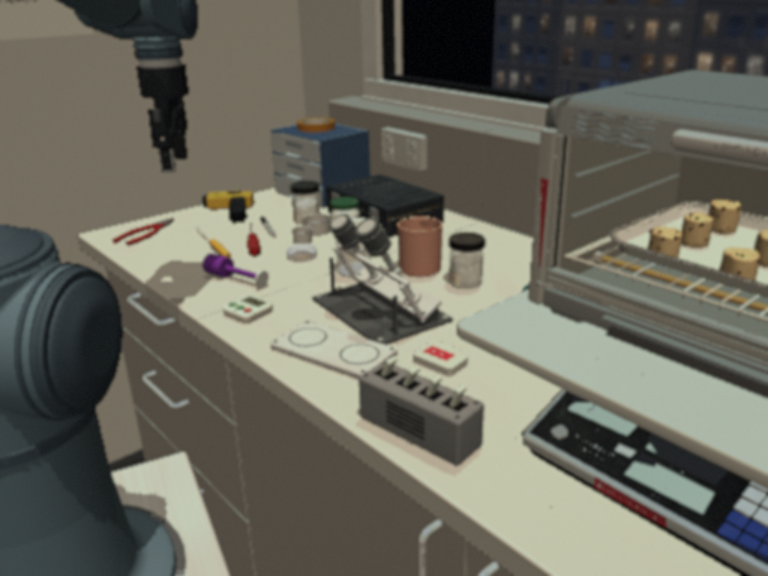

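View pics/top0.png

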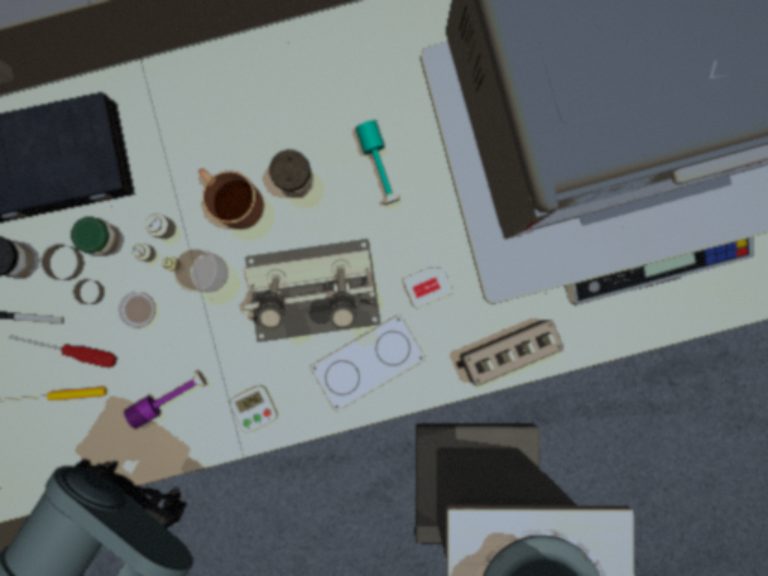

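Scene view: switch bank at about (420,410), plate at (335,345), rack at (380,300), jar at (466,260). In the top view, the bank is at (510,350), plate (368,362), rack (313,290) with drums at (270,315) and (343,315), timer (254,408), cassette (427,287) and jar (290,172).
Could be mistaken for probe_short (top view): purple lying probe at (160,400), turquoise lying probe at (375,160). The steel probes in the rack are the ones I want. I'll check them in one close crop.

```bash
python3 - <<'E'
import cv2,pickle,numpy as np
c=pickle.load(open('c0.pkl','rb'))
t=c['top']['color'];s=c['scene']['color']
a=cv2.resize(t[150:280,150:385],(800,442),interpolation=cv2.INTER_CUBIC)
cv2.imwrite('pics/cropt.png',a)
b=cv2.resize(s[130:310,180:330],(500,600),interpolation=cv2.INTER_CUBIC)
cv2.imwrite('pics/crops.png',b)
E
```

```text
(no output)
```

View pics/cropt.png

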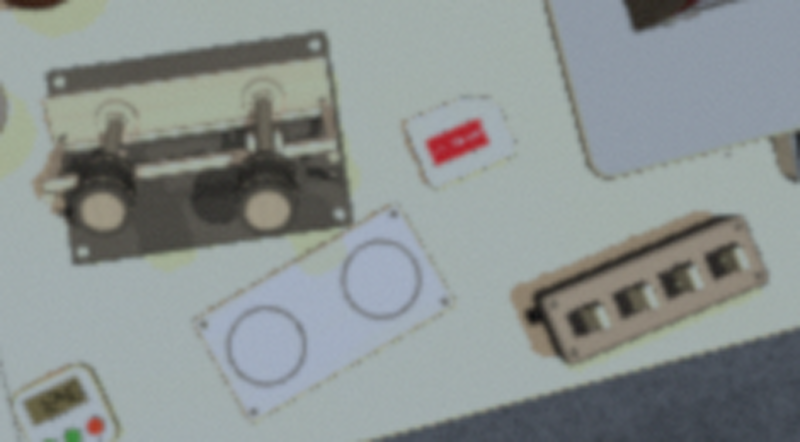

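View pics/crops.png

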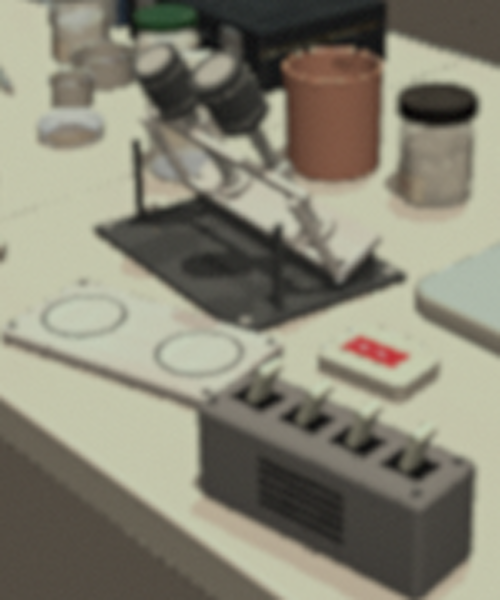

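The crops show steel probes in both bays with their drum tops at (101,210) and (268,208). The paddles lean to the right, towards -y. The rings are at (266,345) and (381,278).

```bash
cat > h.py <<'E'
import numpy as np,cv2,pickle
from scipy.optimize import least_squares
def ray(c,uv):
    d=c['R'].T@np.array([(uv[0]-c['cx'])/c['fx'],(uv[1]-c['cy'])/c['fy'],1.]); return -c['R'].T@c['t'],d/np.linalg.norm(d)
def onz(c,uv,z):
    o,d=ray(c,uv); return o+d*(z-o[2])/d[2]
def tri(*cu):
    A=np.zeros((3,3));b=np.zeros(3);L=[]
    for c,uv in cu:
        o,d=ray(c,uv);P=np.eye(3)-np.outer(d,d);A+=P;b+=P@o;L.append((o,P))
    X=np.linalg.solve(A,b); return X,max(np.linalg.norm(P@(X-o)) for o,P in L)
def proj(c,X):
    p=c['R']@np.asarray(X,float)+c['t']; return np.array([c['fx']*p[0]/p[2]+c['cx'],c['fy']*p[1]/p[2]+c['cy']])
E
python3 - <<'E'
from h import *
np.set_printoptions(precision=1,suppress=True)
c=pickle.load(open('c0.pkl','rb'));T=c['top'];S=c['scene']
ft=lambda u,v:(150+(u+.5)/3.404-.5,150+(v+.5)/3.4-.5)
fs=lambda u,v:(180+(u+.5)/3.3333-.5,130+(v+.5)/3.3333-.5)
for n,a,b in [('drumL',(101,210),(158,57)),('drumR',(268,208),(213,72)),
 ('ringL',(266,345),(84,316)),('ringR',(381,278),(198,353)),
 ('bank1 far+y',(540,293),(262,372)),('bank2 far-y',(742,215),(473,462)),('bank3 near-y',(768,285),(420,497)),('bank4 near+y',(568,362),(203,410))]:
    print(n,*tri((T,ft(*a)),(S,fs(*b))))
P=lambda L,z:np.array([onz(T,ft(*a),z) for a in L])
for n,L,z in [('bank',[(540,293),(742,215),(768,285),(568,362)],65),('plate',[(193,320),(395,205),(453,302),(250,418)],12),('rack',[(45,72),(325,32),(352,222),(72,263)],6)]:
    p=P(L,z);e=(p[0]-p[1]+p[3]-p[2])/2;print(n,p[:,:2].tolist(),p.mean(0),np.linalg.norm(e),'yaw of +y',np.degrees(np.arctan2(-e[0],e[1])))
print(P([(266,345),(381,278)],12))
E
```

```text
drumL [479.4 441.5 157.9] 1.4668397636149748
drumR [478.3 330.5 180.9] 1.347234550236499
ringL [376.3 341.6  12.7] 0.5411997040307812
ringR [426.6 255.3  13.1] 0.9305893701411371
bank1 far+y [418.9 140.6  60.6] 0.03324445471809287
bank2 far-y [475.   -3.7  65.1] 0.6370171655226468
bank3 near-y [427.3 -22.3  69.8] 2.1024941593759072
bank4 near+y [370.  120.   59.9] 0.9374796023037251
bank [[419.13329740523005, 141.1217629445802], [475.5840918592716, -4.048337927410387], [425.29506757216325, -22.496466621296634], [369.6350083770561, 121.06621781196435]] [422.4  58.9  65. ] 154.8672534915543 yaw of +y 21.22048653262229
plate [[395.43517375330157, 396.55940407855087], [482.55420223379105, 244.3961165518996], [409.5113534575324, 200.61736124771565], [321.83634203950646, 353.28786872075204]] [402.3 298.7  12. ] 175.6961858990936 yaw of +y 29.83029058031953
rack [[583.3997789525426, 510.828618813784], [614.1958857899431, 297.6930060637241], [469.6145370246445, 276.8572901143462], [438.01249965304334, 489.329780343997]] [526.3 393.7   6. ] 215.07893069912464 yaw of +y 8.340678933553187
[[376.8 341.4  12. ]
 [427.5 254.9  12. ]]
```

```bash
python3 - <<'E'
from h import *
c=pickle.load(open('c0.pkl','rb'));T=c['top'];S=c['scene']
print(tri((T,(323,200)),(S,(307,219))))
for z in (20,60,100): print(onz(T,(323,200),z),onz(T,(510,157),z))
E
```

```text
(array([508.43315811, 109.03343003, 102.87160346]), np.float64(2.9082997057742297))
[508.15294867  98.50633543  20.        ] [ 618.56048832 -377.14582647   20.        ]
[507.0653277  104.28956883  60.        ] [ 613.71269809 -355.16322262   60.        ]
[505.97770672 110.07280223 100.        ] [ 608.86490786 -333.18061878  100.        ]
```

Call:
arm_command --deltas '[{"slide": [0.15,-0.5,0],"rot": [0,0,0.015]},{"slide": [0.3,-1,0],"rot": [0,0,0.0307]},{"slide": [0.3,-1,0],"rot": [0,0,0.0307]}]' --grip 0

```text
t: 0.52
position: [283.9, 496.0, 230.5]
orientation: [0.105, 0.994, -0.001, -0.0]
wrist_force: [0.1, 0.4, -0.5]
opening: 32.4
grip_force: 0.0
```

Call:
arm_command --deltas '[{"slide": [0.15,-0.5,0],"rot": [0,0,0.015]},{"slide": [0.3,-1,0],"rot": [0,0,0.0307]},{"slide": [0.3,-1,0],"rot": [0,0,0.0307]}]'

```text
t: 0.9
position: [314.2, 397.1, 231.2]
orientation: [0.009, 1.0, 0.0, 0.0]
wrist_force: [0.1, -0.4, 0.8]
opening: 0.1
grip_force: 0.0
```

Call:
arm_command --deltas '[{"slide": [0.15,-0.5,0],"rot": [0,0,0.015]},{"slide": [0.3,-1,0],"rot": [0,0,0.0307]},{"slide": [0.3,-1,0],"rot": [0,0,0.0307]}]'

```text
t: 1.27
position: [344.5, 297.6, 231.6]
orientation: [-0.087, 0.996, 0.0, 0.0]
wrist_force: [0.7, 0.5, 0.6]
opening: -0.2
grip_force: 0.0
```

Call:
arm_command --deltas '[{"slide": [0.15,-0.5,0],"rot": [0,0,0.015]},{"slide": [0.3,-1,0],"rot": [0,0,0.0307]},{"slide": [0.3,-1,0],"rot": [0,0,0.0307]}]'

```text
t: 1.65
position: [374.7, 197.7, 231.7]
orientation: [-0.182, 0.983, 0.0, 0.0]
wrist_force: [-0.3, -0.5, 0.3]
opening: 0.1
grip_force: 0.0
```

Call:
arm_command --deltas '[{"slide": [0.0,-0.5,0.2]},{"slide": [0.0,-1,0.4]},{"slide": [0.0,-1,0.4]}]'

```text
invalid input
```

```bash
sleep 0.1; python3 - <<'E'
from h import *
from rig import *
c=camera('wrist');pickle.dump(c,open('c1.pkl','wb'))
cv2.imwrite('pics/w1.png',cv2.resize(c['color'],None,fx=1.5,fy=1.5))
E
```

```text
(no output)
```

View pics/w1.png

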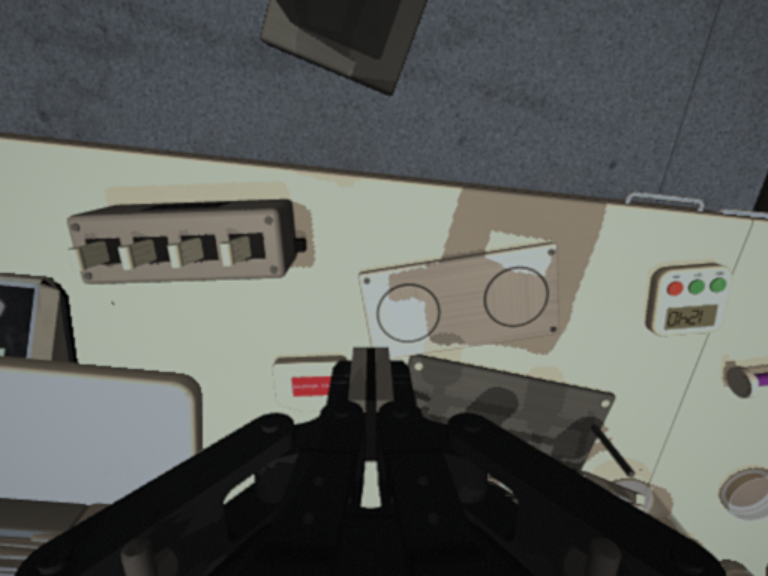

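The wrist view shows the bank top corners at (70,218), (280,208), (288,276) and (86,283), with the paddles leaning left (-y). The rings are at (408,313) and (516,296). The move was refused because its rows had no rot. I'll cross-check heights while resuming.

```bash
python3 - <<'E'
from h import *
np.set_printoptions(precision=1,suppress=True)
c=pickle.load(open('c0.pkl','rb'));T=c['top'];S=c['scene'];W=pickle.load(open('c1.pkl','rb'))
ft=lambda u,v:(150+(u+.5)/3.404-.5,150+(v+.5)/3.4-.5)
fs=lambda u,v:(180+(u+.5)/3.3333-.5,130+(v+.5)/3.3333-.5)
fw=lambda u,v:((u+.5)/1.5-.5,(v+.5)/1.5-.5)
for n,a,w,b in [('ringL',(266,345),(516,296),(84,316)),('ringR',(381,278),(408,313),(198,353)),
('far+y',(540,293),(288,276),(262,372)),('far-y',(742,215),(86,283),(473,462)),('near-y',(768,285),(70,218),(420,497)),('near+y',(568,362),(280,208),(203,410))]:
    print(n,*tri((T,ft(*a)),(W,fw(*w)),(S,fs(*b))),onz(W,fw(*w),12 if n[0]=='r' else 65))
E
```

```text
ringL [376.2 341.2  12.5] 0.6816704881302595 [376.  340.8  12. ]
ringR [426.7 254.7  13.3] 1.226762642068846 [427.5 254.2  12. ]
far+y [418.  141.3  59.5] 2.3874540747982436 [413.5 142.6  65. ]
far-y [475.3  -3.4  64.9] 0.7361818705825532 [475.7  -2.9  65. ]
near-y [427.5 -21.4  68.5] 2.524035810255645 [428.5 -22.   65. ]
near+y [368.9 120.1  59.2] 2.2172781279430214 [365.4 121.4  65. ]
```

Call:
arm_command --deltas '[{"slide": [0.15,-0.5,0],"rot": [0,0,0]},{"slide": [0.4,-1,0],"rot": [0,0,0]},{"slide": [0.4,-1,0],"rot": [0,0,0]}]'

```text
t: 2.08
position: [415.0, 98.0, 231.6]
orientation: [-0.183, 0.983, 0.0, 0.0]
wrist_force: [-0.2, 0.1, -0.2]
opening: -0.0
grip_force: 0.0
```

Call:
arm_command --deltas '[{"slide": [0.2,-0.5,0],"rot": [0,0,0]},{"slide": [0.4,-1,0],"rot": [0,0,0]},{"slide": [0.4,-1,0],"rot": [0,0,0]}]'

```text
t: 2.45
position: [454.8, -1.6, 231.4]
orientation: [-0.183, 0.983, 0.0, 0.0]
wrist_force: [-1.0, 0.5, -0.3]
opening: -0.3
grip_force: 0.0
```

Call:
arm_command --deltas '[{"slide": [0,-0.33,-0.5],"rot": [0,0,0]},{"slide": [0.03,-0.33,-0.9],"rot": [0,0,0]},{"slide": [0.03,-0.33,-0.9],"rot": [0,0,0]},{"slide": [0.03,-0.33,-0.9],"rot": [0,0,0]}]'

```text
t: 2.95
position: [457.6, -33.1, 142.8]
orientation: [-0.186, 0.983, -0.0, 0.001]
wrist_force: [0.1, 0.1, 1.2]
opening: 0.2
grip_force: 0.0
```

Call:
arm_command --deltas '[{"slide": [0,0,-0.4],"rot": [0,0,0]},{"slide": [0,0,-0.57],"rot": [0,0,0]},{"slide": [0,0,-0.57],"rot": [0,0,0]},{"slide": [0,0,-0.57],"rot": [0,0,0]}]'

```text
t: 3.45
position: [458.2, -34.5, 86.4]
orientation: [-0.185, 0.983, -0.001, 0.002]
wrist_force: [0.7, -0.2, -0.1]
opening: -0.2
grip_force: 0.0
```

```bash
python3 -c "
from rig import *
s=read_state();print(s['position'],s['orientation'],s['wrist_force'])"
```

```text
[458.20759677 -34.53970145  86.41696702] [-1.84692049e-01  9.82794552e-01 -9.12259595e-04  1.69782794e-03] [ 0.69948081 -0.18027354 -0.08394982]
```

Call:
arm_command --deltas '[{"slide": [0,0,-0.015],"rot": [0,0,0]},{"slide": [-0.05,0.13,-0.015],"rot": [0,0,0]},{"slide": [-0.1,0.26,-0.015],"rot": [0,0,0]},{"slide": [-0.15,0.39,-0.015],"rot": [0,0,0]},{"slide": [-0.2,0.52,-0.015],"rot": [0,0,0]}]'

```text
t: 4.08
position: [436.2, 18.5, 82.9]
orientation: [-0.185, 0.983, -0.0, 0.0]
wrist_force: [0.6, 0.2, 0.0]
opening: -0.1
grip_force: 0.2
```

Call:
arm_command --deltas '[{"slide": [-0.04,0.1,0],"rot": [0,0,0]},{"slide": [-0.08,0.2,0],"rot": [0,0,0]},{"slide": [-0.12,0.3,0],"rot": [0,0,0]},{"slide": [-0.16,0.4,0],"rot": [0,0,0]},{"slide": [-0.19,0.5,0],"rot": [0,0,0]}]'

```text
t: 4.7
position: [418.1, 67.8, 83.9]
orientation: [-0.184, 0.983, -0.001, 0.0]
wrist_force: [-1.7, -1.0, 3.7]
opening: -0.2
grip_force: 1.5
```

Call:
arm_command --deltas '[{"slide": [-0.04,0.1,0],"rot": [0,0,0]},{"slide": [-0.08,0.2,0],"rot": [0,0,0]},{"slide": [-0.12,0.3,0],"rot": [0,0,0]},{"slide": [-0.16,0.4,0],"rot": [0,0,0]},{"slide": [-0.19,0.5,0],"rot": [0,0,0]}]'

```text
t: 5.32
position: [397.9, 118.2, 82.4]
orientation: [-0.184, 0.983, 0.0, -0.0]
wrist_force: [1.3, -0.3, 0.5]
opening: -0.1
grip_force: 0.3
```

Call:
arm_command --deltas '[{"slide": [-0.04,0.1,0],"rot": [0,0,0]},{"slide": [-0.08,0.2,0],"rot": [0,0,0]},{"slide": [-0.12,0.3,0],"rot": [0,0,0]},{"slide": [-0.14,0.35,0],"rot": [0,0,0]},{"slide": [-0.14,0.35,0],"rot": [0,0,0]}]'

```text
t: 5.95
position: [384.4, 152.8, 82.8]
orientation: [-0.185, 0.983, -0.0, -0.0]
wrist_force: [-0.0, -0.1, 0.6]
opening: 0.1
grip_force: 0.0
```

Call:
arm_command --deltas '[{"slide": [0,0,0.6],"rot": [0,0,0]},{"slide": [0,0,1],"rot": [0,0,0]},{"slide": [0,0,1],"rot": [0,0,0]}]'

```text
t: 6.32
position: [387.2, 152.6, 186.6]
orientation: [-0.184, 0.983, -0.0, 0.004]
wrist_force: [-0.4, -0.1, -0.1]
opening: -0.1
grip_force: 0.0
```

Call:
arm_command --deltas '[{"slide": [-0.2,0.5,0.5],"rot": [0,0,0]},{"slide": [-0.2,1,1],"rot": [0,0,0]},{"slide": [-0.2,1,1],"rot": [0,0,0]},{"slide": [-0.2,1,1],"rot": [0,0,0]}]' --grip 1

```text
t: 6.82
position: [364.5, 252.6, 282.1]
orientation: [-0.185, 0.983, -0.0, -0.0]
wrist_force: [-0.8, -1.2, -0.0]
opening: 72.5
grip_force: 0.0
```

```bash
python3 - <<'E'
from h import *
from rig import *
w=camera('wrist');t=camera('top');s=camera('scene');pickle.dump((w,t,s),open('c2.pkl','wb'))
a=cv2.resize(s['color'][230:310,235:330],(400,337),interpolation=cv2.INTER_CUBIC)
b=cv2.resize(t['color'][205:265,300:380],(400,300),interpolation=cv2.INTER_CUBIC)
im=np.zeros((600,800,3),np.uint8);im[:337,:400]=a;im[:300,400:]=b
x=cv2.resize(w['color'],(346,260));im[340:,:346]=x[:260]
cv2.imwrite('pics/p2.png',im)
E
```

```text
(no output)
```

View pics/p2.png

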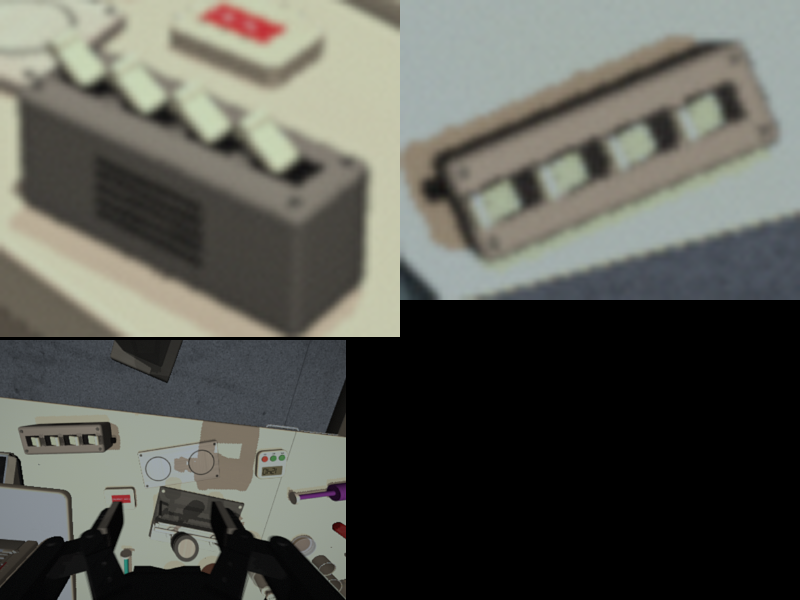

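All four paddles now lean over to +y in both views: their white faces show left of each slot in the top crop. Next I'll go for the tall probe, in the right bay with its drum top at 181 mm.

Call:
arm_command --deltas '[{"slide": [0.4,0.4,0],"rot": [0,0,-0.02]},{"slide": [0.83,0.74,0],"rot": [0,0,-0.0358]},{"slide": [0.83,0.74,0],"rot": [0,0,-0.0358]}]' --grip 1

```text
t: 7.35
position: [448.8, 326.1, 278.7]
orientation: [-0.072, 0.997, -0.001, -0.003]
wrist_force: [-0.2, -0.5, 0.7]
opening: 85.4
grip_force: 0.0
```

Call:
arm_command --deltas '[{"slide": [0,0,-0.1],"rot": [0.004,-0.0275,0]},{"slide": [0,0,-0.2],"rot": [0.008,-0.055,0]},{"slide": [0,0,-0.4],"rot": [0.012,-0.0825,0]},{"slide": [0,0,-0.4],"rot": [0.012,-0.0825,0]},{"slide": [0,0,-0.4],"rot": [0.012,-0.0825,0]}]'

```text
t: 7.98
position: [448.7, 326.3, 244.5]
orientation: [-0.07, 0.963, 0.019, 0.258]
wrist_force: [0.2, -0.2, 1.3]
opening: 85.6
grip_force: 0.0
```

```bash
cat >> h.py <<'E'
from scipy.spatial.transform import Rotation as Ro
def goto(s,p,yaw=None,zdir=None,yax=None):
    """print slide (0.1 m units) and rot (2pi units) from state s to TCP p with tool z zdir, y yax"""
    R=Ro.from_quat(s['orientation'])
    z=np.array(zdir,float);z/=np.linalg.norm(z);y=np.array(yax,float);y-=z*(y@z);y/=np.linalg.norm(y)
    G=Ro.from_matrix(np.c_[np.cross(y,z),y,z])
    return np.round((np.array(p)-s['position'])/100,3),np.round((G*R.inv()).as_rotvec()/2/np.pi,4)
E
python3 - <<'E'
from h import *
from rig import *
s=read_state();print(s['position'],s['orientation'],s['opening'])
a=np.array([-.495,-.072,.866])
print(goto(s,np.array([502.1,334.5,142.2])+110*a,zdir=-a,yax=[-.144,.99,0]))
w=camera('wrist');pickle.dump(w,open('c3.pkl','wb'))
m=np.array([491.2,332.9,161.3]);im=w['color'].copy()
for k in(-23,0,23):
    p=proj(w,m+k*a);print(k,p);cv2.circle(im,tuple(int(v) for v in p),2,(0,0,255),-1)
cv2.imwrite('pics/w3.png',cv2.resize(im,None,fx=1.2,fy=1.2))
E
```

```text
[448.73463464 326.25495093 244.54691461] [-0.06981879  0.96331023  0.01860763  0.25848112] 85.60531181352005
(array([-0.011,  0.003, -0.071]), array([ 0.    ,  0.0001, -0.    ]))
-23 [248.41332588 178.2705671 ]
0 [248.53462096 185.5580013 ]
23 [248.67920083 194.24439056]
```

View pics/w3.png

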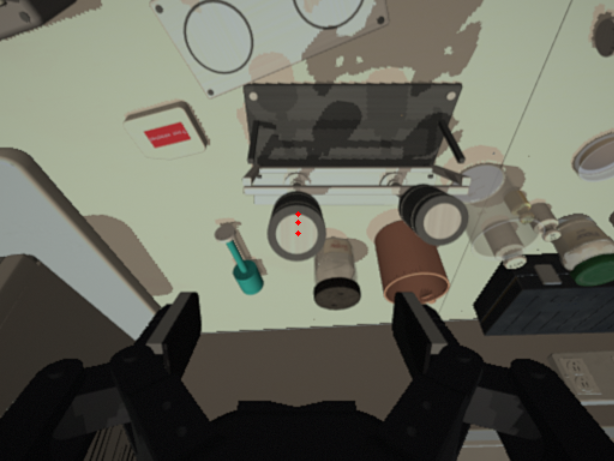

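The crop shows my predicted tall-drum points landing on its top disc at (296,233). The purple and turquoise look-alikes are elsewhere. Now I'll approach along the stem.

Call:
arm_command --deltas '[{"slide": [0.15,0.02,-0.3],"rot": [0,0,0]},{"slide": [0.3,0.04,-0.6],"rot": [0,0,0]},{"slide": [0.44,0.06,-0.84],"rot": [0,0,0]},{"slide": [0.44,0.06,-0.84],"rot": [0,0,0]}]'

```text
t: 8.52
position: [493.2, 332.1, 158.5]
orientation: [-0.07, 0.964, 0.018, 0.257]
wrist_force: [0.6, 0.2, 0.4]
opening: 85.2
grip_force: 0.0
```

```bash
python3 - <<'E'
from h import *
from rig import *
s=read_state();print(s['position'],s['wrist_force'])
a=np.array([-.495,-.072,.866])
print(goto(s,np.array([502.1,334.5,142.2]),zdir=-a,yax=[-.144,.99,0]))
E
```

```text
[493.15642711 332.09178268 158.45990203] [0.64959936 0.16078793 0.4067044 ]
(array([ 0.089,  0.024, -0.163]), array([ 0.0003, -0.0003,  0.0001]))
```

Call:
arm_command --deltas '[{"slide": [0.05,0.01,-0.09],"rot": [0,0,0]},{"slide": [0.09,0.02,-0.16],"rot": [0,0,0]},{"slide": [0.09,0.02,-0.16],"rot": [0,0,0]},{"slide": [0.09,0.02,-0.16],"rot": [0,0,0]}]'

```text
t: 9.02
position: [500.7, 334.7, 143.2]
orientation: [-0.07, 0.963, 0.019, 0.259]
wrist_force: [-0.2, 0.6, -0.3]
opening: 85.3
grip_force: 0.0
```

Call:
arm_command --deltas '[{"slide": [0,0,0],"rot": [0,0,0]},{"slide": [0,0,0],"rot": [0,0,0]},{"slide": [0,0,0],"rot": [0,0,0]},{"slide": [0,0,0],"rot": [0,0,0]},{"slide": [0,0,0],"rot": [0,0,0]}]' --grip 0.55 --newtons 40

```text
t: 9.65
position: [500.6, 334.5, 142.8]
orientation: [-0.07, 0.963, 0.018, 0.258]
wrist_force: [-0.1, -0.3, -0.7]
opening: 47.1
grip_force: 0.0
```

Call:
arm_command --deltas '[{"slide": [0,0,0],"rot": [0,0,0]},{"slide": [0,0,0],"rot": [0,0,0]},{"slide": [0,0,0],"rot": [0,0,0]},{"slide": [0,0,0],"rot": [0,0,0]},{"slide": [0,0,0],"rot": [0,0,0]}]' --grip 0

```text
t: 10.28
position: [500.7, 334.5, 143.0]
orientation: [-0.07, 0.963, 0.018, 0.258]
wrist_force: [-2.3, -1.4, 4.5]
opening: 39.0
grip_force: 40.0
```

Call:
arm_command --deltas '[{"slide": [0,0,0.1],"rot": [0,0,0]},{"slide": [0,0,0.25],"rot": [0,0,0]},{"slide": [0,0,0.45],"rot": [0,0,0]},{"slide": [0,0,0.65],"rot": [0,0,0]},{"slide": [0,0,0.85],"rot": [0,0,0]}]' --newtons 60

```text
t: 10.9
position: [500.6, 334.6, 229.4]
orientation: [-0.07, 0.963, 0.019, 0.259]
wrist_force: [-0.4, 0.3, -1.3]
opening: 39.1
grip_force: 60.3
```

Call:
arm_command --deltas '[{"slide": [0,0,0.2],"rot": [0,0,0]},{"slide": [0,0,0.4],"rot": [0,0,0]},{"slide": [0,0,0.6],"rot": [0,0,0]},{"slide": [0,0,0.7],"rot": [0,0,0]},{"slide": [0,0,0.7],"rot": [0,0,0]}]'

```text
t: 11.52
position: [500.8, 334.7, 298.9]
orientation: [-0.07, 0.963, 0.019, 0.259]
wrist_force: [-0.2, 0.1, -1.6]
opening: 38.8
grip_force: 60.3
```

```bash
python3 - <<'E'
from h import *
from rig import *
s=read_state();print(s['position'],s['wrist_force'],s['opening'])
print(goto(s,[427,255,250],zdir=[0,0,-1],yax=[-.144,.99,0]))
E
```

```text
[500.81107456 334.66373131 298.91083192] [-0.22024674  0.12089276 -1.56508169] 38.75274063742719
(array([-0.738, -0.797, -0.489]), array([-0.0121,  0.0827, -0.0002]))
```

Call:
arm_command --deltas '[{"slide": [-0.15,-0.15,0],"rot": [-0.0025,0.017,0]},{"slide": [-0.35,-0.35,0],"rot": [-0.005,0.034,0]},{"slide": [-0.5,-0.5,0],"rot": [-0.0075,0.051,0]},{"slide": [-0.65,-0.65,0],"rot": [-0.01,0.068,0]},{"slide": [-0.73,-0.8,0],"rot": [-0.0121,0.0827,0]}]'

```text
t: 12.15
position: [426.9, 254.0, 297.0]
orientation: [-0.073, 0.997, -0.0, -0.003]
wrist_force: [-0.4, 0.6, -1.4]
opening: 39.1
grip_force: 60.4
```

Call:
arm_command --deltas '[{"slide": [0,0,-0.2],"rot": [0,0,0]},{"slide": [0,0,-0.5],"rot": [0,0,0]},{"slide": [0,0,-0.8],"rot": [0,0,0]},{"slide": [0,0,-1],"rot": [0,0,0]},{"slide": [0,0,-1],"rot": [0,0,0]}]'

```text
t: 12.78
position: [425.9, 253.9, 195.1]
orientation: [-0.073, 0.997, -0.001, -0.003]
wrist_force: [0.2, 0.3, -0.7]
opening: 38.7
grip_force: 60.5
```

Call:
arm_command --deltas '[{"slide": [0,0,-0.15],"rot": [0,0,0]},{"slide": [0,0,-0.25],"rot": [0,0,0]},{"slide": [0,0,-0.25],"rot": [0,0,0]},{"slide": [0,0,-0.25],"rot": [0,0,0]}]'

```text
t: 13.28
position: [427.9, 254.6, 173.2]
orientation: [-0.073, 0.997, -0.0, -0.0]
wrist_force: [1.1, -0.1, -1.6]
opening: 38.8
grip_force: 60.5
```

```bash
python3 - <<'E'
from h import *
from rig import *
s=read_state();print(s['position'],s['wrist_force'],s['opening'])
print(goto(s,[427,255,137],zdir=[0,0,-1],yax=[-.144,.99,0]))
S=camera('scene');T=camera('top');W=camera('wrist');pickle.dump((S,T,W),open('c4.pkl','wb'))
p=s['position'];b=p+np.array([0,0,-125.]);im=S['color'].copy()
u=proj(S,b).astype(int);print(u,proj(S,p),proj(S,[427,255,12]))
x0,y0=max(u[0]-60,0),u[1]-110
a=cv2.resize(S['color'][y0:y0+150,x0:x0+110],(440,600),interpolation=cv2.INTER_CUBIC)
im=np.zeros((600,800,3),np.uint8);im[:,:440]=a
im[:270,440:]=cv2.resize(W['color'],(360,270))
print(x0,y0);cv2.imwrite('pics/p4.png',im)
E
```

```text
[427.89568318 254.59880679 173.20501455] [ 1.14515507 -0.09422668 -1.56070951] 38.834098763953314
(array([-0.009,  0.004, -0.362]), array([ 0.0001, -0.0001, -0.0002]))
[239 221] [237.32400246 169.31161415] [239.6737952  235.96982982]
179 111
```

View pics/p4.png

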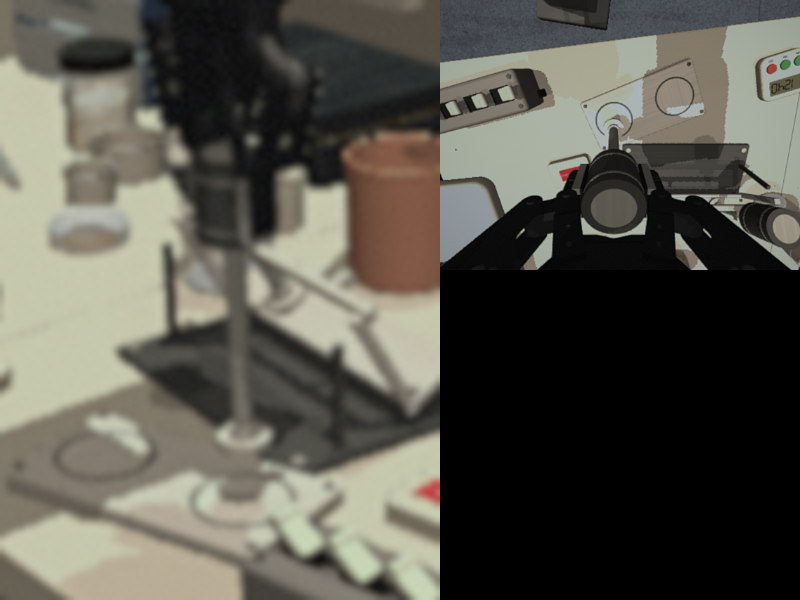

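The tall probe hangs vertically in the gripper. Its foot is at crop (244,436), as predicted, and above the right ring at (243,497). I'll triangulate the foot to get its offset and any tilt.

```bash
python3 - <<'E'
from h import *
np.set_printoptions(precision=2,suppress=True)
S,T,W=pickle.load(open('c4.pkl','rb'))
p=np.array([427.9,254.6,173.2])
for k in (0,6,22+125-23,125+45): print(k,proj(W,p+[0,0,k-125]),proj(S,p+[0,0,k-125]))
g=W['color'].astype(int)
cv2.imwrite('pics/w4.png',cv2.resize(W['color'][120:345,180:330],(533,600)and(400,600),interpolation=cv2.INTER_CUBIC))
E
```

```text
0 [248.01 180.45] [239.52 221.74]
6 [248.03 182.21] [239.42 219.35]
124 [248.62 241.73] [237.34 169.75]
170 [249.15 295.05] [236.48 149.05]
```

View pics/w4.png

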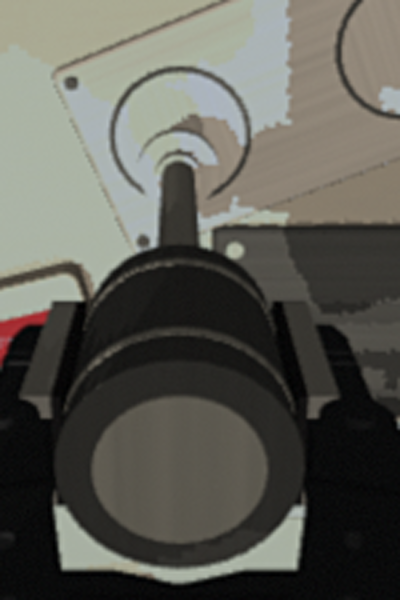

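Foot and drum both project within 1 px of a vertical probe at the expected grip height, so there's no correction to make. Lowering now.

Call:
arm_command --deltas '[{"slide": [0,0,-0.1],"rot": [0,0,0]},{"slide": [0,0,-0.2],"rot": [0,0,0]},{"slide": [-0.005,0,-0.27],"rot": [0,0,0]},{"slide": [-0.005,0,-0.3],"rot": [0,0,0]},{"slide": [-0.005,0,-0.3],"rot": [0,0,0]}]'

```text
t: 14.05
position: [427.0, 254.5, 142.5]
orientation: [-0.073, 0.997, -0.0, -0.001]
wrist_force: [0.2, 0.7, -1.4]
opening: 38.6
grip_force: 60.5
```

Call:
arm_command --deltas '[{"slide": [0,0,-0.005],"rot": [0,0,0]},{"slide": [0,0,-0.01],"rot": [0,0,0]},{"slide": [0,0,-0.02],"rot": [0,0,0]},{"slide": [0,0,-0.02],"rot": [0,0,0]},{"slide": [0,0,-0.02],"rot": [0,0,0]}]'

```text
t: 14.68
position: [427.1, 254.5, 140.8]
orientation: [-0.073, 0.997, -0.0, -0.001]
wrist_force: [0.3, -0.2, -2.3]
opening: 38.6
grip_force: 60.5
```

Call:
arm_command --deltas '[{"slide": [0,0,-0.005],"rot": [0,0,0]},{"slide": [0,0,-0.01],"rot": [0,0,0]},{"slide": [0,0,-0.01],"rot": [0,0,0]},{"slide": [0,0,-0.01],"rot": [0,0,0]}]'

```text
t: 15.18
position: [427.1, 254.5, 139.8]
orientation: [-0.073, 0.997, -0.0, -0.001]
wrist_force: [0.6, -0.3, -2.1]
opening: 39.0
grip_force: 60.5
```

Call:
arm_command --deltas '[{"slide": [0,0,-0.005],"rot": [0,0,0]},{"slide": [0,0,-0.01],"rot": [0,0,0]},{"slide": [0,0,-0.01],"rot": [0,0,0]}]'

```text
t: 15.55
position: [427.1, 254.5, 138.7]
orientation: [-0.073, 0.997, -0.0, -0.001]
wrist_force: [0.5, -0.2, -1.8]
opening: 38.6
grip_force: 60.5
```

Call:
arm_command --deltas '[{"slide": [0,0,-0.005],"rot": [0,0,0]},{"slide": [0,0,-0.01],"rot": [0,0,0]},{"slide": [0,0,-0.01],"rot": [0,0,0]}]'

```text
t: 15.92
position: [427.3, 254.5, 138.1]
orientation: [-0.073, 0.997, -0.0, -0.0]
wrist_force: [-0.8, -0.1, 0.4]
opening: 38.5
grip_force: 60.5
```

Call:
arm_command --deltas '[{"slide": [0,0,-0.005],"rot": [0,0,0]},{"slide": [0,0,-0.005],"rot": [0,0,0]},{"slide": [0,0,-0.005],"rot": [0,0,0]}]'

```text
t: 16.3
position: [427.6, 254.6, 138.0]
orientation: [-0.073, 0.997, -0.0, -0.0]
wrist_force: [-1.5, -0.6, 5.7]
opening: 38.9
grip_force: 60.7
```

Call:
arm_command --deltas '[{"slide": [0,0,0.004],"rot": [0,0,0]},{"slide": [0,0,0.004],"rot": [0,0,0]},{"slide": [0,0,0.004],"rot": [0,0,0]}]' --newtons 20

```text
t: 16.68
position: [427.4, 254.6, 138.0]
orientation: [-0.073, 0.997, -0.0, -0.0]
wrist_force: [0.5, -1.5, 4.6]
opening: 38.5
grip_force: 60.7
```

Call:
arm_command --deltas '[{"slide": [0,0,0],"rot": [0,0,0]},{"slide": [0,0,0],"rot": [0,0,0]},{"slide": [0,0,0],"rot": [0,0,0]}]' --grip 0.46

```text
t: 17.05
position: [427.4, 254.6, 137.9]
orientation: [-0.073, 0.997, -0.0, -0.0]
wrist_force: [0.4, -0.1, 4.3]
opening: 39.5
grip_force: 27.6
```

Call:
arm_command --deltas '[{"slide": [0,0,0],"rot": [0,0,0]},{"slide": [0,0,0],"rot": [0,0,0]},{"slide": [0,0,0],"rot": [0,0,0]}]' --grip 0.475

```text
t: 17.42
position: [426.7, 254.4, 137.2]
orientation: [-0.073, 0.997, -0.0, -0.001]
wrist_force: [0.4, 0.1, 0.5]
opening: 40.3
grip_force: 0.1
```

Call:
arm_command --deltas '[{"slide": [0,0,0],"rot": [0,0,0]},{"slide": [0,0,0],"rot": [0,0,0]},{"slide": [0,0,0],"rot": [0,0,0]}]' --grip 0.49

```text
t: 17.8
position: [427.1, 254.5, 137.7]
orientation: [-0.073, 0.997, -0.0, -0.001]
wrist_force: [0.2, 0.5, 1.0]
opening: 41.8
grip_force: 0.0
```

Released. I'll open further gradually, then withdraw straight up.

Call:
arm_command --deltas '[{"slide": [0,0,0],"rot": [0,0,0]},{"slide": [0,0,0],"rot": [0,0,0]},{"slide": [0,0,0],"rot": [0,0,0]}]' --grip 0.55

```text
t: 18.18
position: [427.1, 254.5, 137.7]
orientation: [-0.073, 0.997, -0.0, -0.001]
wrist_force: [0.2, -0.7, 0.1]
opening: 46.6
grip_force: 0.0
```

Call:
arm_command --deltas '[{"slide": [0,0,0],"rot": [0,0,0]},{"slide": [0,0,0],"rot": [0,0,0]},{"slide": [0,0,0],"rot": [0,0,0]}]' --grip 0.7

```text
t: 18.55
position: [427.1, 254.5, 137.7]
orientation: [-0.073, 0.997, -0.0, -0.001]
wrist_force: [-0.3, -0.4, -0.1]
opening: 59.9
grip_force: 0.0
```

Call:
arm_command --deltas '[{"slide": [0,0,0.1],"rot": [0,0,0]},{"slide": [0,0,0.3],"rot": [0,0,0]},{"slide": [0,0,0.5],"rot": [0,0,0]},{"slide": [0,0,0.8],"rot": [0,0,0]},{"slide": [0,0,1],"rot": [0,0,0]}]'

```text
t: 19.18
position: [427.7, 254.7, 240.1]
orientation: [-0.073, 0.997, 0.0, 0.001]
wrist_force: [-0.2, -0.5, -0.7]
opening: 59.7
grip_force: 0.0
```

```bash
python3 - <<'E'
from h import *
from rig import *
s=read_state();print(s['position'],s['wrist_force'],s['opening'])
S=camera('scene');W=camera('wrist');T=camera('top');pickle.dump((S,T,W),open('c5.pkl','wb'))
a=np.array([-.495,-.072,.866]);m=np.array([490.1,443.9,135.3])
print(goto(s,m-22*a+[0,0,0]+110*a,zdir=-a,yax=[-.144,.99,0]), m-22*a+110*a)
ims=S['color'][100:250,170:280];im=np.zeros((600,800,3),np.uint8)
im[:,:440]=cv2.resize(ims,(440,600),interpolation=cv2.INTER_CUBIC)
im[:270,440:]=cv2.resize(W['color'],(360,270))
im[275:545,440:]=cv2.resize(T['color'],(360,270))
cv2.imwrite('pics/p5.png',im)
print(proj(S,[427,254.6,12]),proj(S,[427,254.6,182]),proj(W,[427,254.6,182]),proj(W,[427,254.6,18]))
E
```

```text
[427.66569434 254.69316093 240.07661519] [-0.23855372 -0.45786406 -0.66550754] 59.712280353693956
(array([ 0.189,  1.829, -0.286]), array([ 0.012 , -0.0823, -0.0002])) [446.54  437.564 211.508]
[239.74590641 236.04908445] [236.76840558 165.48763144] [247.85683135 201.44536731] [247.45156092 156.6732255 ]
```

View pics/p5.png

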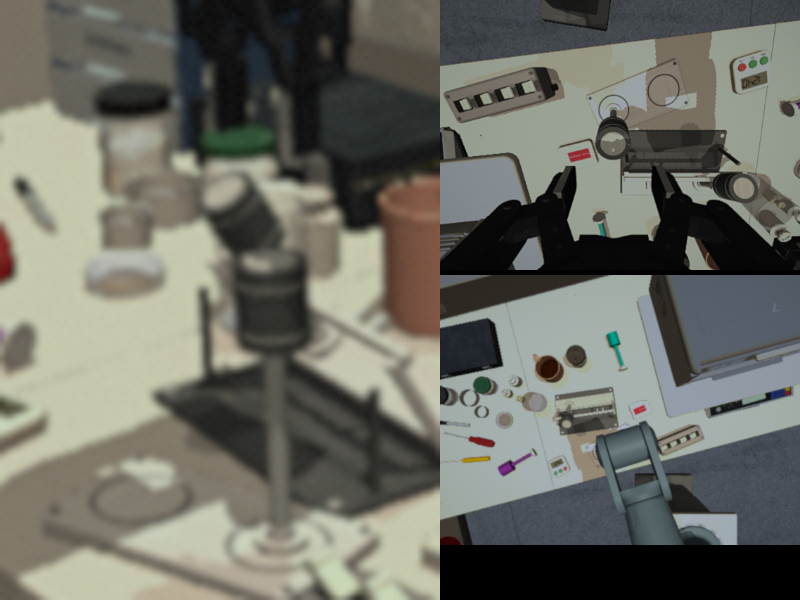

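The tall probe stands upright in the right ring: base at crop (279,540), drum vertical above it. Next is the short probe in the left bay.

Call:
arm_command --deltas '[{"slide": [0,0.3,0.1],"rot": [0,0,0]},{"slide": [0.1,0.8,0.1],"rot": [0,0,0]},{"slide": [0.19,1,0.1],"rot": [0,0,0]},{"slide": [0.19,1,0.1],"rot": [0,0,0]}]' --grip 1

```text
t: 19.82
position: [445.6, 355.1, 246.1]
orientation: [-0.074, 0.997, -0.001, -0.002]
wrist_force: [-0.6, 0.8, 0.0]
opening: 85.5
grip_force: 0.0
```

Call:
arm_command --deltas '[{"slide": [0,0.4,0],"rot": [0.004,-0.0275,0]},{"slide": [0,0.83,-0.1],"rot": [0.008,-0.055,0]},{"slide": [0,0.83,-0.3],"rot": [0.012,-0.0825,0]},{"slide": [0,0.83,-0.3],"rot": [0.012,-0.0825,0]},{"slide": [0,0.83,-0.3],"rot": [0.012,-0.0825,0]}]'

```text
t: 20.45
position: [447.2, 437.1, 219.1]
orientation: [-0.07, 0.964, 0.018, 0.258]
wrist_force: [0.7, 0.2, -0.1]
opening: 85.1
grip_force: 0.0
```

```bash
python3 - <<'E'
from h import *
from rig import *
np.set_printoptions(precision=3,suppress=True)
s=read_state();print(s['position'],s['wrist_force'],s['opening'])
a=np.array([-.495,-.072,.866]);m=np.array([490.1,443.9,135.3])
W=camera('wrist');pickle.dump(W,open('c6.pkl','wb'))
print(goto(s,m-22*a+60*a,zdir=-a,yax=[-.144,.99,0]))
q=proj(W,m+23*a);print('pred top',q)
e=m+23*a+20*np.array([-.144,.99,0]);r=np.linalg.norm(proj(W,e)-q);print('R px',r)
g=cv2.medianBlur(cv2.cvtColor(W['color'],cv2.COLOR_BGR2GRAY),3)
x,y=int(q[0]),int(q[1])
v=g[y-3:y+4,x-3:x+4].mean();print('grey',v)
mk=(abs(g.astype(int)-v)<30).astype(np.uint8);n,l,st,ce=cv2.connectedComponentsWithStats(mk,connectivity=4)
k=l[y,x];print('disc',ce[k],st[k])
print('row',g[y,x-45:x+46:3]);print('col',g[y-45:y+46:3,x])
E
```

```text
[447.244 437.149 219.142] [ 0.688  0.191 -0.117] 85.11978177788347
(array([ 0.24 ,  0.04 , -0.509]), array([ 0., -0.,  0.]))
pred top [248.771 194.139]
R px 24.54834886971343
grey 176.3265306122449
disc [246.818 194.885] [230 179  34  33 870]
row [181 181 181 181 181 181 183  80  82 162 179 174 174 178 179 176 176 175
 177 178 175  82  82  75  71  70  68  65  64  63  61]
col [128 112  95  49  35  23  30  40  79  79 151 175 175 175 175 176 176 176
 176 176 176  96  83 111 180 182 182 181 181 181 181]
```

Call:
arm_command --deltas '[{"slide": [0.15,0.02,-0.3],"rot": [0,0,0]},{"slide": [0.3,0.04,-0.6],"rot": [0,0,0]},{"slide": [0.44,0.065,-0.85],"rot": [0,0,0]},{"slide": [0.44,0.065,-0.85],"rot": [0,0,0]}]'

```text
t: 21.0
position: [491.8, 443.0, 132.2]
orientation: [-0.069, 0.964, 0.017, 0.257]
wrist_force: [-0.2, -0.2, -0.4]
opening: 85.4
grip_force: 0.0
```

Call:
arm_command --deltas '[{"slide": [0.05,0.01,-0.09],"rot": [0,0,0]},{"slide": [0.09,0.02,-0.17],"rot": [0,0,0]},{"slide": [0.09,0.02,-0.17],"rot": [0,0,0]},{"slide": [0.09,0.02,-0.17],"rot": [0,0,0]}]'

```text
t: 21.5
position: [499.1, 446.2, 116.1]
orientation: [-0.07, 0.963, 0.018, 0.258]
wrist_force: [-0.0, 0.1, 0.6]
opening: 85.2
grip_force: 0.0
```

```bash
python3 - <<'E'
from h import *
from rig import *
s=read_state();print(s['position'],s['wrist_force'])
a=np.array([-.495,-.072,.866]);m=np.array([490.1,443.9,135.3])
print(m-22*a,goto(s,m-22*a,zdir=-a,yax=[-.144,.99,0]))
E
```

```text
[499.07163037 446.18983214 116.09771132] [-0.04933637  0.09977214  0.64430988]
[500.99  445.484 116.248] (array([ 0.019, -0.007,  0.002]), array([ 0.0002, -0.0001, -0.0002]))
```

Call:
arm_command --deltas '[{"slide": [0.015,-0.005,0],"rot": [0,0,0]},{"slide": [0.015,-0.005,0],"rot": [0,0,0]},{"slide": [0.015,-0.005,0],"rot": [0,0,0]},{"slide": [0.015,-0.005,0],"rot": [0,0,0]},{"slide": [0.015,-0.005,0],"rot": [0,0,0]}]' --grip 0.55 --newtons 40

```text
t: 22.12
position: [500.6, 445.5, 115.7]
orientation: [-0.07, 0.964, 0.018, 0.258]
wrist_force: [-0.7, -0.9, -0.0]
opening: 46.7
grip_force: 0.0
```

Call:
arm_command --deltas '[{"slide": [0,0,0],"rot": [0,0,0]},{"slide": [0,0,0],"rot": [0,0,0]},{"slide": [0,0,0],"rot": [0,0,0]},{"slide": [0,0,0],"rot": [0,0,0]},{"slide": [0,0,0],"rot": [0,0,0]}]' --grip 0

```text
t: 22.75
position: [500.6, 445.5, 115.8]
orientation: [-0.07, 0.963, 0.018, 0.258]
wrist_force: [-3.3, -1.1, 3.9]
opening: 39.1
grip_force: 40.0
```

Call:
arm_command --deltas '[{"slide": [0,0,0.1],"rot": [0,0,0]},{"slide": [0,0,0.25],"rot": [0,0,0]},{"slide": [0,0,0.45],"rot": [0,0,0]},{"slide": [0,0,0.65],"rot": [0,0,0]},{"slide": [0,0,0.85],"rot": [0,0,0]}]' --newtons 60

```text
t: 23.38
position: [500.8, 445.7, 202.8]
orientation: [-0.07, 0.963, 0.019, 0.258]
wrist_force: [-0.3, 0.9, -1.1]
opening: 38.5
grip_force: 60.3
```

Call:
arm_command --deltas '[{"slide": [0,0,0.2],"rot": [0,0,0]},{"slide": [0,0,0.4],"rot": [0,0,0]},{"slide": [0,0,0.6],"rot": [0,0,0]},{"slide": [0,0,0.7],"rot": [0,0,0]},{"slide": [0,0,0.7],"rot": [0,0,0]}]'

```text
t: 24.0
position: [500.9, 445.7, 271.8]
orientation: [-0.07, 0.963, 0.019, 0.258]
wrist_force: [-0.4, 0.0, -2.8]
opening: 38.6
grip_force: 60.3
```

```bash
python3 - <<'E'
from h import *
from rig import *
s=read_state();print(s['position'],s['wrist_force'],s['opening'])
print(goto(s,[376.4,341.2,272],zdir=[0,0,-1],yax=[-.144,.99,0]))
E
```

```text
[500.88070194 445.6984285  271.78163789] [-0.40567877  0.03471544 -2.79133964] 38.57972307238589
(array([-1.245, -1.045,  0.002]), array([-0.012 ,  0.0825, -0.0002]))
```

Call:
arm_command --deltas '[{"slide": [-0.2,-0.15,0],"rot": [-0.002,0.014,0]},{"slide": [-0.4,-0.35,0],"rot": [-0.004,0.028,0]},{"slide": [-0.65,-0.55,0],"rot": [-0.006,0.0412,0]}]'

```text
t: 24.38
position: [434.7, 389.7, 269.5]
orientation: [-0.072, 0.989, 0.008, 0.128]
wrist_force: [0.1, -0.5, -2.2]
opening: 39.0
grip_force: 60.3
```

Call:
arm_command --deltas '[{"slide": [-0.25,-0.2,0],"rot": [-0.002,0.014,0]},{"slide": [-0.45,-0.4,0],"rot": [-0.004,0.028,0]},{"slide": [-0.6,-0.5,0],"rot": [-0.006,0.0412,0]},{"slide": [-0.6,-0.5,0],"rot": [-0.006,0.0412,0]}]'

```text
t: 24.88
position: [375.8, 340.0, 269.8]
orientation: [-0.072, 0.997, -0.001, -0.0]
wrist_force: [0.6, 1.2, -1.9]
opening: 38.6
grip_force: 60.5
```

Call:
arm_command --deltas '[{"slide": [0,0,-0.2],"rot": [0,0,0]},{"slide": [0,0,-0.5],"rot": [0,0,0]},{"slide": [0,0,-0.8],"rot": [0,0,0]},{"slide": [0,0,-1],"rot": [0,0,0]},{"slide": [0,0,-1],"rot": [0,0,0]}]'

```text
t: 25.5
position: [374.4, 340.0, 168.4]
orientation: [-0.073, 0.997, -0.001, -0.002]
wrist_force: [0.1, 0.0, -0.9]
opening: 39.0
grip_force: 60.6
```

Call:
arm_command --deltas '[{"slide": [0,0,-0.15],"rot": [0,0,0]},{"slide": [0,0,-0.3],"rot": [0,0,0]},{"slide": [0,0,-0.3],"rot": [0,0,0]},{"slide": [0,0,-0.3],"rot": [0,0,0]},{"slide": [0,0,-0.3],"rot": [0,0,0]}]'

```text
t: 26.12
position: [376.1, 340.7, 141.4]
orientation: [-0.073, 0.997, 0.0, 0.0]
wrist_force: [0.5, -0.6, -1.2]
opening: 38.6
grip_force: 60.6
```

```bash
python3 - <<'E'
from h import *
from rig import *
np.set_printoptions(precision=3,suppress=True,linewidth=200)
s=read_state();p=s['position'];print(p,s['orientation'],s['wrist_force'],s['opening'])
print(goto(s,[376.4,341.2,109],zdir=[0,0,-1],yax=[-.144,.99,0]))
W=camera('wrist');S=camera('scene');pickle.dump((W,S),open('c7.pkl','wb'))
q=proj(W,p+[0,0,45]);g=cv2.medianBlur(cv2.cvtColor(W['color'],cv2.COLOR_BGR2GRAY),3)
x,y=q.astype(int);v=np.median(g[y-3:y+4,x-3:x+4]);mk=(abs(g.astype(int)-v)<25).astype(np.uint8)
n,l,st,ce=cv2.connectedComponentsWithStats(mk,connectivity=4);k=l[y,x];print('drum pred',q,'disc',ce[k],st[k],v)
f=proj(W,p+[0,0,-89]);print('foot top pred W',f)
x,y=f.astype(int);print(g[y-20:y+8,x-22:x+23:2])
E
```

```text
[376.056 340.743 141.355] [-0.073  0.997  0.     0.   ] [ 0.507 -0.571 -1.215] 38.589210647925334
(array([ 0.003,  0.005, -0.324]), array([-0.,  0., -0.]))
drum pred [249.225 295.652] disc [246.934 297.988] [ 214  271   67   55 2926] 86.0
foot top pred W [248.136 192.356]
[[171 171 171 171 172 172 171 171 172 172 155 105 105 103 101 111 137 136 138 139 156 175 176]
 [172 171 171 171 172 172 171 171 173 163 123 105 105 105 101 125 137 136 137 138 137 164 176]
 [173 171 171 171 172 172 172 172 173 134 104 102 104 106 102 125 137 137 136 139 136 138 165]
 [172 171 171 171 172 172 173 172 163 112  98 101 103 105 102 124 135 137 136 139 137 136 137]
 [173 171 171 171 172 172 173 164 134  88  96  89  87 100 102 124 135 137 136 139 137 136 136]
 [173 171 170 171 172 172 166 123 108  88  96  89  87  93  87 123 134 137 136 138 139 136 136]
 [173 171 170 171 172 169 123 107 108 142 152 147 130 102  82 108 134 136 136 137 139 136 136]
 [173 172 170 171 172 138 107 132 167 173 173 172 173 162 107 105 130 136 136 136 139 137 136]
 [173 173 170 171 162 125 132 171 172 173 173 172 173 172 163 108 1
[... 1133 characters left out ...]
0 122 131 134 135 134 135 136 135]
 [174 174 172 159 125 125 105 131  63  60  55  52  50  93 124 127 131 134 135 132 135 136 116]
 [173 175 160 131 113 116 103  94  60  60  57  52  50  50 127 131 132 133 136 132 135 136  85]
 [154 176 147 131 125 130 103  72  59  61  58  52  51  49 127 131 131 133 136 132 135 128  63]
 [118 175 148 131 131 133 105  72  59  61  58  52  51  49 125 131 131 133 136 133 133 100  63]
 [ 99 165 149 131 133 133 114  71  53  61  56  52  51  50 122 131 131 133 135 132 126  63  96]
 [ 99 124 142 131 133 133 118  69  50  61  54  52  51  50 121 131 131 133 135 132  97  63 126]
 [129  94 136 131 133 133 132  66  50  60  52  52  51  50 120 131 131 133 135 125  62  89 136]]
```

The drum and foot both match a vertical probe to about 2 px, the same bias as last time, and it sits over the left ring. Lowering.

Call:
arm_command --deltas '[{"slide": [0,0,-0.1],"rot": [0,0,0]},{"slide": [0,0,-0.2],"rot": [0,0,0]},{"slide": [0.002,0.003,-0.27],"rot": [0,0,0]},{"slide": [0.002,0.003,-0.28],"rot": [0,0,0]},{"slide": [0.002,0.003,-0.28],"rot": [0,0,0]}]'

```text
t: 26.85
position: [375.9, 340.8, 112.7]
orientation: [-0.073, 0.997, -0.0, -0.0]
wrist_force: [-0.2, -0.3, -2.1]
opening: 39.2
grip_force: 60.6
```

Call:
arm_command --deltas '[{"slide": [0,0,-0.005],"rot": [0,0,0]},{"slide": [0,0,-0.01],"rot": [0,0,0]},{"slide": [0,0,-0.01],"rot": [0,0,0]},{"slide": [0,0,-0.01],"rot": [0,0,0]}]'

```text
t: 27.35
position: [375.9, 340.8, 111.8]
orientation: [-0.073, 0.997, -0.0, -0.0]
wrist_force: [-0.1, 0.7, -2.1]
opening: 39.0
grip_force: 60.6
```

Call:
arm_command --deltas '[{"slide": [0,0,-0.005],"rot": [0,0,0]},{"slide": [0,0,-0.01],"rot": [0,0,0]},{"slide": [0,0,-0.01],"rot": [0,0,0]}]'

```text
t: 27.72
position: [375.8, 340.8, 110.6]
orientation: [-0.073, 0.997, -0.0, -0.0]
wrist_force: [-0.6, -0.5, -1.4]
opening: 38.7
grip_force: 60.6
```

Call:
arm_command --deltas '[{"slide": [0,0,-0.005],"rot": [0,0,0]},{"slide": [0,0,-0.01],"rot": [0,0,0]},{"slide": [0,0,-0.01],"rot": [0,0,0]}]'

```text
t: 28.1
position: [375.8, 340.8, 109.6]
orientation: [-0.073, 0.997, -0.0, -0.0]
wrist_force: [0.0, 0.3, -2.2]
opening: 38.5
grip_force: 60.6
```

Call:
arm_command --deltas '[{"slide": [0,0,-0.005],"rot": [0,0,0]},{"slide": [0,0,-0.008],"rot": [0,0,0]},{"slide": [0,0,-0.008],"rot": [0,0,0]}]'

```text
t: 28.48
position: [375.8, 340.8, 108.8]
orientation: [-0.073, 0.997, -0.0, -0.0]
wrist_force: [-0.5, 0.3, -1.5]
opening: 38.7
grip_force: 60.6
```

Call:
arm_command --deltas '[{"slide": [0,0,-0.004],"rot": [0,0,0]},{"slide": [0,0,-0.008],"rot": [0,0,0]},{"slide": [0,0,-0.008],"rot": [0,0,0]}]'

```text
t: 28.85
position: [375.8, 340.8, 108.0]
orientation: [-0.073, 0.997, -0.0, -0.0]
wrist_force: [1.1, -0.1, -2.9]
opening: 38.9
grip_force: 60.6
```

Call:
arm_command --deltas '[{"slide": [0,0,-0.004],"rot": [0,0,0]},{"slide": [0,0,-0.008],"rot": [0,0,0]},{"slide": [0,0,-0.008],"rot": [0,0,0]}]'

```text
t: 29.22
position: [375.8, 340.8, 107.2]
orientation: [-0.073, 0.997, -0.0, -0.0]
wrist_force: [-0.1, 0.5, -2.3]
opening: 38.9
grip_force: 60.6
```

Call:
arm_command --deltas '[{"slide": [0,0,-0.004],"rot": [0,0,0]},{"slide": [0,0,-0.008],"rot": [0,0,0]},{"slide": [0,0,-0.008],"rot": [0,0,0]}]'

```text
t: 29.6
position: [375.9, 340.8, 106.5]
orientation: [-0.073, 0.997, -0.0, -0.0]
wrist_force: [-0.2, 0.6, -1.3]
opening: 38.8
grip_force: 60.6
```

Call:
arm_command --deltas '[{"slide": [0,0,-0.005],"rot": [0,0,0]},{"slide": [0,0,-0.005],"rot": [0,0,0]},{"slide": [0,0,-0.005],"rot": [0,0,0]}]'

```text
t: 29.98
position: [376.1, 340.9, 106.5]
orientation: [-0.073, 0.997, -0.0, 0.0]
wrist_force: [-0.9, -0.3, 3.3]
opening: 39.1
grip_force: 60.8
```

Contact (about 5 N). I'll release slowly, as before.

Call:
arm_command --deltas '[{"slide": [0,0,0],"rot": [0,0,0]},{"slide": [0,0,0],"rot": [0,0,0]}]' --newtons 20

```text
t: 30.22
position: [376.1, 340.9, 106.4]
orientation: [-0.073, 0.997, -0.0, 0.0]
wrist_force: [-0.5, -0.8, 6.3]
opening: 39.2
grip_force: 61.0
```

Call:
arm_command --deltas '[{"slide": [0,0,0],"rot": [0,0,0]},{"slide": [0,0,0],"rot": [0,0,0]},{"slide": [0,0,0],"rot": [0,0,0]}]' --grip 0.46

```text
t: 30.6
position: [376.1, 340.9, 106.3]
orientation: [-0.073, 0.997, -0.0, 0.0]
wrist_force: [0.7, -1.3, 5.4]
opening: 39.4
grip_force: 27.6
```

Call:
arm_command --deltas '[{"slide": [0,0,0],"rot": [0,0,0]},{"slide": [0,0,0],"rot": [0,0,0]},{"slide": [0,0,0],"rot": [0,0,0]}]' --grip 0.475

```text
t: 30.98
position: [375.5, 340.7, 105.6]
orientation: [-0.073, 0.997, -0.0, -0.001]
wrist_force: [0.3, -0.1, -0.1]
opening: 40.4
grip_force: 0.0
```

Call:
arm_command --deltas '[{"slide": [0,0,0],"rot": [0,0,0]},{"slide": [0,0,0],"rot": [0,0,0]},{"slide": [0,0,0],"rot": [0,0,0]}]' --grip 0.49

```text
t: 31.35
position: [375.8, 340.8, 106.0]
orientation: [-0.073, 0.997, -0.0, -0.0]
wrist_force: [-0.2, -0.4, -0.3]
opening: 42.0
grip_force: 0.0
```

Call:
arm_command --deltas '[{"slide": [0,0,0],"rot": [0,0,0]},{"slide": [0,0,0],"rot": [0,0,0]},{"slide": [0,0,0],"rot": [0,0,0]}]' --grip 0.55

```text
t: 31.72
position: [375.8, 340.8, 106.0]
orientation: [-0.073, 0.997, -0.0, -0.0]
wrist_force: [0.3, 1.0, -0.2]
opening: 47.1
grip_force: 0.0
```

Call:
arm_command --deltas '[{"slide": [0,0,0],"rot": [0,0,0]},{"slide": [0,0,0],"rot": [0,0,0]},{"slide": [0,0,0],"rot": [0,0,0]}]' --grip 0.7

```text
t: 32.1
position: [375.8, 340.8, 106.0]
orientation: [-0.073, 0.997, -0.0, -0.0]
wrist_force: [-0.2, -0.2, -0.2]
opening: 59.8
grip_force: 0.0
```

Call:
arm_command --deltas '[{"slide": [0,0,0.1],"rot": [0,0,0]},{"slide": [0,0,0.3],"rot": [0,0,0]},{"slide": [0,0,0.5],"rot": [0,0,0]},{"slide": [0,0,0.8],"rot": [0,0,0]},{"slide": [0,0,1],"rot": [0,0,0]}]'

```text
t: 32.72
position: [376.3, 341.1, 208.4]
orientation: [-0.073, 0.997, 0.0, 0.001]
wrist_force: [-0.5, -0.2, -0.0]
opening: 59.8
grip_force: 0.0
```

Call:
arm_command --deltas '[{"slide": [0,0,0.3],"rot": [0,0,0]},{"slide": [0,0.3,0.6],"rot": [0,0,0]},{"slide": [-0.3,0.8,0.8],"rot": [0,0,0]},{"slide": [-0.3,1,0.8],"rot": [0,0,0]},{"slide": [-0.3,1,0.8],"rot": [0,0,0]}]'

```text
t: 33.35
position: [345.4, 441.7, 286.7]
orientation: [-0.074, 0.997, -0.0, 0.0]
wrist_force: [0.5, -1.0, -0.4]
opening: 59.8
grip_force: 0.0
```

Call:
arm_command --deltas '[{"slide": [-0.3,0.5,0],"rot": [0,0,0]},{"slide": [-0.5,1,0],"rot": [0,0,0]},{"slide": [-0.5,1,0],"rot": [0,0,0]},{"slide": [-0.5,1,0],"rot": [0,0,0]}]'

```text
t: 33.85
position: [296.2, 539.8, 285.7]
orientation: [-0.073, 0.997, -0.001, -0.0]
wrist_force: [-0.3, -0.5, 0.0]
opening: 59.7
grip_force: 0.0
```

```bash
python3 - <<'E'
from h import *
from rig import *
np.set_printoptions(precision=1,suppress=True)
print(read_state()['position'],read_state()['wrist_force'])
c0=pickle.load(open('c0.pkl','rb'))
T=camera('top');S=camera('scene');T2=camera('top');W=camera('wrist');pickle.dump((T,S,T2,W),open('c8.pkl','wb'))
d=lambda a,b,r:np.abs(a[r].astype(int)-b[r]).mean()
print('still',np.abs(T['color'].astype(int)-T2['color'])[150:290,120:380].mean())
# drums and stems: dark/steel pixels new vs c0, in each view round the predictions
for n,C,k in(('top',T,'top'),('scene',S,'scene')):
    g=np.abs(C['color'].astype(int)-c0[k]['color']).max(2)
    for nm,b,L in(('tall',[427,254.6,12],170),('short',[376,341,12],140)):
        b=np.array(b,float)
        for h in (10,L-46-30,L-46,L-23,L): 
            u=proj(C,b+[0,0,h]);row=g[int(round(u[1])),int(u[0])-25:int(u[0])+26]
            xs=np.where(row>35)[0]+int(u[0])-25
            print(n,nm,h,u,xs.min() if len(xs) else None,xs.max() if len(xs) else None,len(xs))
for nm,uv in(('timer',(254,408)),('jar',(290,172)),('cass',(427,287))):
    x,y=int(uv[0]/1.5),int(uv[1]/1.5);print(nm,d(T['color'],c0['top']['color'],np.s_[y-22:y+22,x-22:x+22]))
x=cv2.cvtColor(T['color'],cv2.COLOR_BGR2GRAY)
for nm,X in(('tall',[427,254.6,182]),('short',[376,341,152])):
    u=proj(T,X);a,b=u.astype(int);p=x[b-16:b+17,a-16:a+17]
    c=cv2.HoughCircles(cv2.resize(p,None,fx=4,fy=4,interpolation=cv2.INTER_CUBIC),cv2.HOUGH_GRADIENT,1,200,param1=80,param2=12,minRadius=20,maxRadius=50)
    if c is not None: q=(c[0,0,:2]+.5)/4-.5+[a-16,b-16];print(nm,u,q,c[0,0,2]/4,onz(T,q,X[2]))
E
```

```text
[296.2 539.8 285.7] [-0.3 -0.5  0. ]
still 1.0871245421245421
top tall 10 [261.7 231.8] 237 271 24
top tall 94 [262.1 233.2] 237 272 24
top tall 124 [262.3 233.8] 238 272 23
top tall 147 [262.4 234.3] 238 272 23
top tall 170 [262.6 234.8] 239 272 21
top short 10 [227.7 251.7] 206 234 22
top short 64 [226.3 253.7] 207 234 18
top short 94 [225.5 254.8] 208 234 16
top short 117 [224.8 255.7] 213 234 10
top short 140 [224.1 256.7] 215 234 8
scene tall 10 [239.6 232.2] 236 243 8
scene tall 94 [238.2 198.3] None None 0
scene tall 124 [237.6 185.6] 229 253 22
scene tall 147 [237.2 175.6] 229 262 24
scene tall 170 [236.8 165.5] 228 259 29
scene short 10 [204.8 221.1] 196 208 13
scene short 64 [203.2 200.4] 201 205 5
scene short 94 [202.3 188.5] 193 211 19
scene short 117 [201.5 179.1] 193 210 18
scene short 140 [200.8 169.6] 193 209 11
timer 3.215392561983471
jar 2.7400137741046833
cass 3.31284435261708
tall [262.6 234.8] [262.8 234.2] 6.3 [428.2 254.2 182. ]
short [224.1 256.7] [227.8 251.5] 12.075 [387.7 332.9 152. ]
```

```bash
python3 - <<'E'
from h import *
np.set_printoptions(precision=1,suppress=True,linewidth=200)
T,S,T2,W=pickle.load(open('c8.pkl','rb'))
x=cv2.cvtColor(T['color'],cv2.COLOR_BGR2GRAY)
for nm,X in(('tall',[427,254.6,182]),('short',[376,341,152])):
    u=proj(T,X);a,b=u.astype(int);p=x[b-14:b+15,a-14:a+15]
    c=cv2.HoughCircles(cv2.resize(p,None,fx=4,fy=4,interpolation=cv2.INTER_CUBIC),cv2.HOUGH_GRADIENT,1,10,param1=80,param2=8,minRadius=20,maxRadius=44)
    if c is not None:
        for k in c[0,:4]: q=(k[:2]+.5)/4-.5+[a-14,b-14];print(nm,u,q,k[2]/4,onz(T,q,X[2]))
    if nm=='short': print(p)
S0=T['color'][205:265,300:380];t2=pickle.load(open('c2.pkl','rb'))[1]['color'][205:265,300:380]
print('paddles diff',np.abs(S0.astype(int)-t2).mean())
E
```

```text
tall [262.6 234.8] [262.8 234.2] 6.3 [428.2 254.2 182. ]
tall [262.6 234.8] [259.8 232.5] 10.0 [432.1 260.8 182. ]
tall [262.6 234.8] [264.5 232. ] 8.925 [433.2 250.4 182. ]
tall [262.6 234.8] [265.2 236.2] 5.975 [423.9 248.7 182. ]
short [224.1 256.7] [224.8 255.8] 9.375 [378.1 339.6 152. ]
short [224.1 256.7] [223.5 253.2] 9.1 [383.7 342.5 152. ]
short [224.1 256.7] [222.2 256.5] 7.975 [376.4 345.3 152. ]
short [224.1 256.7] [227.2 255.8] 9.1 [378.1 334.  152. ]
[[132 139 145 150 151 153 156 159 167 166 157 142 135 146 158 166 169 171 172 171 167 162 158 149 140 149 167 174 176]
 [130 138 140 141 142 144 145 147 150 142 128 126 142 163 173 173 175 175 176 175 174 175 172 168 153 145 152 165 173]
 [114 132 140 142 144 144 144 143 133 120 119 135 150 167 173 175 176 173 170 171 173 176 176 174 169 159 146 150 166]
 [ 97 126 141 142 143 142 143 137 120 114 129 140 146 155 162 161 164 167 158 162 172 172 176 177 175 169 154 134 149]
 [112 132 140 142 143 143 140 128 110 119 136 139 138 131 123 116 122 143 143 155 164 164 169 173 175 175 163 137 132]
 [134 140 144 143 143 142 134 120 11
[... 2152 characters left out ...]
153 141 129 125 131 135 146 157 165 172 173 171 172 173 172 169 171 168]
 [173 172 172 174 173 174 173 171 162 163 171 170 167 162 162 163 166 169 171 174 174 174 172 173 170 168 163 163 168]
 [174 173 174 173 172 174 173 172 163 154 165 174 175 174 175 173 173 174 173 175 175 174 173 170 164 157 154 163 169]
 [173 175 174 173 174 174 173 172 171 161 158 171 175 174 177 175 174 175 175 175 176 174 170 166 157 161 163 169 170]
 [174 173 175 173 172 173 173 173 171 165 157 164 171 169 167 170 173 174 176 173 170 165 168 168 166 170 170 171 171]
 [173 173 174 173 174 173 174 174 174 171 162 156 162 149 137 150 169 174 171 165 161 155 165 170 171 174 172 172 172]]
paddles diff 3.0494444444444446
```

```bash
python3 -c "
from rig import *
print(sign_off())"
```

```text
the job is handed in; nothing more can be done
None
```

I handed the job in at about 34 s. All four paddles are off, and the tall probe stands in the right ring and the short one in the left. In the last images both are upright and let go, and the timer, jar and cassette look unmoved; the judge's verdict was not shown.

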